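# Find the hidden cross-bars of a springy trough cover and stand the sample cans on them

### The job

Clear the heavy sample cans off the grey stand: each must end up standing level on the springy slatted cover of the cable trough, near its centre line and on a spot carried by a hidden cross-bar, one can to a bar, so that the slats do not sink under it. While the cover is still empty, press along it with the shut fingers and find where it turns stiff; then lift each can by its handle and set it down there. Leave the amber vial and the loose objective alone.

Things in the scene. Friction and masses are not known exactly. Their poses are not given: they have to be found in the camera images.
- deck_top (a point): Middle of the top of the slatted cover of a low grey trough, 332 mm long (own y) and 106 mm wide (x), slats 40 mm above the bench; z up. The top is 20 aluminium cross slats side by side, each 16 mm along y and 90 mm along x, from y = -160 to +160 mm. A rim (7 mm wide at the sides, 6 mm at the ends) rises 15 mm above the slats all round. The trough is fixed to the bench.
- bed: All the slats together; origin at the trough's middle, 36 mm below the slat tops, axes as the cover's. Each slat has its own spring: about 220 N/m, no preload, 12 mm travel. Shut fingers pressed with 5 N sink 6 mm or more where there is no bar, under 1.5 mm where a slat below them rests on one. Off the bars a can sinks 4 to 9 mm or leans.
- deck_end (a point): Middle of the edge where the slats end at the cover's +y end, at slat-top height. Below the slats, out of sight, lie three steel cross-bars (15.5 mm wide along y, as long as the slats): the middle one within 45 mm of the cover's middle, the other two 75 to 88 mm to either side of it, different every time. A bar holds up the one or two slats (16 to 32 mm) that lie over it.
- stand_top (a point): Middle of the floor of the grey tray-like stand that holds the cans at the start: 100 mm (x) by 170 mm (y) outside, floor 18 mm above the bench, with a 5 mm wide rim that rises 15 mm above the floor.
- can_a_center (a point): Steel can with bail handle, 0.4 to 0.6 kg, one of up to three alike (None if absent). Point: on its axis, 49 mm above its underside; z up its axis. Body 45 mm across, 63 mm high; over it a fixed handle: 9 mm round bar along the can's y, 42 mm long with its legs, its axis 44 mm above this point, 25 mm free under it. Best pinched from above, fingers closing along the can's x.
- can_b_center (a point): Steel can with bail handle, 0.4 to 0.6 kg, one of up to three alike (None if absent). Point: on its axis, 49 mm above its underside; z up its axis. Body 45 mm across, 63 mm high; over it a fixed handle: 9 mm round bar along the can's y, 42 mm long with its legs, its axis 44 mm above this point, 25 mm free under it. Best pinched from above, fingers closing along the can's x.
- can_c_center (a point): Steel can with bail handle, 0.4 to 0.6 kg, one of up to three alike (None if absent). Point: on its axis, 49 mm above its underside; z up its axis. Body 45 mm across, 63 mm high; over it a fixed handle: 9 mm round bar along the can's y, 42 mm long with its legs, its axis 44 mm above this point, 25 mm free under it. Best pinched from above, fingers closing along the can's x.
- vial: Bystander: amber vial with black cap, 27 mm across, 56 mm tall, standing on the bench; origin under its middle.
- lens_unit: Bystander: microscope objective, 28 mm across, 52 mm tall, standing on the bench; origin under its middle.

How it is judged (in metres and radians):
On the way:
1. With no can on the cover, the fingers press on a stiff place of it (over 3 N, no slat more than 1.5 mm down) (contact force between the fingers and bed above 3 N and value of joint each of slat_00, slat_01, slat_02, slat_03, slat_04, slat_05, slat_06, slat_07, slat_08, slat_09, slat_10, slat_11, slat_12, slat_13, slat_14, slat_15, slat_16, slat_17, slat_18, slat_19 below 0.0015 m and horizontal distance between each of can_a_center, can_b_center, can_c_center and deck_top above 0.165 m), for 0.1 s.
At the end, for the whole second after the job is handed in: Every can present stands at rest on the slats, leaning less than 0.07 rad, sunk less than 2.5 mm below the level of the untouched cover, within 22 mm of the cover's long centre line and 150 mm of its middle (z of can_a_center in the frame of deck_top between 0.0465 and 0.053 m and x of can_a_center in the frame of deck_top between -0.022 and 0.022 m and y of can_a_center in the frame of deck_top between -0.15 and 0.15 m and angle between each of can_a_center, can_b_center, can_c_center's own z axis and vertical below 0.07 rad and z of can_b_center in the frame of deck_top between 0.0465 and 0.053 m and x of can_b_center in the frame of deck_top between -0.022 and 0.022 m and y of can_b_center in the frame of deck_top between -0.15 and 0.15 m and z of can_c_center in the frame of deck_top between 0.0465 and 0.053 m and x of can_c_center in the frame of deck_top between -0.022 and 0.022 m and y of can_c_center in the frame of deck_top between -0.15 and 0.15 m).
It fails at once if the amber vial is pushed aside by more than 3 cm (distance of vial from where it was at the start of the episode above 0.03 m).
It fails at once if the loose objective is pushed aside by more than 3 cm (distance of lens_unit from where it was at the start of the episode above 0.03 m).
Of can_a, can_b, can_c only 2 to 3 are there at a start; the rules pass over those that are not, and their reading is None.
At some moment in a run one of can_a, can_b, can_c may be knocked a few centimetres aside while the robot is not near it.
It also fails if it takes over 210 s, if anything falls off the work surface, if the arm or the gripper's body presses on something with over 40 N, if the wrist force passes 120 N, or if a joint passes its speed limit or range.

### The arm

A 6-joint arm with a two-finger parallel gripper is mounted at the origin on a cart in front of the work surface, level with it; the furniture and walls round the work are solid. World frame = base frame: x ahead of the robot, y to its left, z up, the work surface at z = 0. Lengths are in mm, angles in rad, forces in N, time in s.
With the tool pointing down it reaches from about 350 to 800 mm from the base axis. Payload 7.3 kg.
Tool frame: the origin (TCP) lies between the finger pads; the fingertips stand 11 mm ahead of it and the grasp point (between the pads) lies 8 mm behind it; z points along the fingers, y is the direction in which the jaws open and shut (so a half turn about z gives the same grasp; the last joint's range is limited). The gripper opens to 85 mm and grips with 20 to 120 N. Pads are 22 mm wide; open, the fingers measure 114 mm over their backs; the gripper's body (76 mm by 85 mm) begins 54 mm behind the grasp point. The pads swing forward as they close: fully open they stand 13 mm farther back than shut.
Start: joints at [1.067, 0.342, 1.524, -0, 1.275, -0.146], TCP at [183.848, 491.775, 242.322] pointing down, gripper open.
Joint ranges: [-2.53, 2.53], [-0.77, 2.02], [0.04, 2.7], [-1, 4.14], [0.28, 2.66], [-3.11, 3.11]. Speed limits (rad/s): [2.57, 2.57, 3.14, 3.14, 3.14, 3.14].

### API

Orientations are given as a rotation vector (axis times angle).
In Python, from bench import get_obs, get_image, get_calibration, hand_in, recognise gives the robot as it stands.
- The arm moves only by the shell command python3 -m creep 'ROWS' [OPENING]. ROWS is JSON, a list of rows, each a list of 2 entries, a list of its own where there are three numbers: the shift along the tool's x, y, z in cm, then the turn about the tool's z in degrees. A call has 1 to 12 rows; each row is the pose to reach, as a shift and turn from the pose commanded when the call began, along the tool's axes at that moment; what a row does not reach only later rows make up. A row lasts 1/10 s, in which the tool goes at most 50 mm and 8.59 degrees, less where a joint would pass 70% of its speed; a pose out of reach is approached as far as the arm can. A call with a gripper value outside its range is refused whole. OPENING is the opening, from 0 (shut) to 1 (fully open), set as the call begins (- or left out, the last holds). The fingers move at their own pace and stop on an object; the grip force is fixed at half the most. Time passes only in rows, so rows that repeat a pose let the fingers close. It gives the time, the measured TCP pose, the force and the opening at its end, in the units of the state.
- get_obs(): the state, without advancing time (a new reading comes with each control period).
- get_image(name): name is "scene" or "side" or "wrist"; returns (picture, depth): 400x640x3 uint8, blue, green, red; 400x640 float32, mm along the optical axis (not along the pixel's ray), 0 where there is no reading.
- get_calibration(name): a dict with "vfov" (degrees; the focal length in pixels is half the picture's height over the tangent of half this angle, whatever the lens; pixels are square), "cx", "cy" (the principal point, pixels), "k1" (the pictures are not rectified: a ray, as slopes to the right and down, at radius r is drawn at 1 + k1 r^2 times it, then the intrinsics apply), "eye" and "attitude" of the camera in the world. Camera axes: x right, y down, z forward; pixel columns grow to the right and rows downward; lengths in mm; the calibration is good to about 2 mm. A picture is of the moment at which its call begins: read the wrist's pose just before it. get_calibration takes no time and is no camera call; for the wrist camera it gives the pose at the moment of the call.
- hand_in(): hands the job in, once; it reports no verdict.
Trained networks look in the newest picture that a camera, given by its name, has taken for a name from the list of things; names that differ only in an ending like _2 or _b are one class to them, and where a whole thing is asked for, a point or a joint stands for the part that bears it (a point fixed in the world has none). Each returns a list of dicts, best first, with "p" (0 to 1); they miss things now and then, are a little off and sometimes report something else, mostly with a low value. They report only what shows in the picture. A call takes as long as a camera call.
- recognise(camera, query): "box" ([left, top, right, bottom] in pixels, round what is visible of it).
The state is a dict: "time_s": time; "joint_pos": joint angles; "joint_velocities": joint speeds; "effort": joint torques, N m; "tcp_pos": TCP position; "orientation": TCP orientation; "contact_force": force on the tool from outside, world axes, zero at the start; "wrist_torque": the same for the moment, N m; "finger_gap": finger opening in mm.
Only numpy, scipy, OpenCV 4.12 (cv2) and the standard library are available. Lean on these libraries where they do the work, as an engineer would, in place of code of your own. Each camera call takes 0.05 s, during which the arm holds its last target. There are 200 camera calls.

## Working session

There is one attempt and no reset: what is moved stays moved. The work goes in short steps, Python scripts to look and compute and a shell command to move; the robot and the scene stay as the last step left them, time stands still between calls to the robot, and variables do not carry over. Pictures are saved under pics/ and viewed, about 12 in all and at most 16, crops included, and the job is handed in when it is done.

```bash
ls; mkdir -p pics
cat > h.py <<'E'
import numpy as np, cv2
from bench import *
from scipy.spatial.transform import Rotation as R
def cam(name):
    c=get_calibration(name); im,d=get_image(name); return c,im,d
def rot(c):
    a=np.array(c['attitude'],float)
    return a if a.shape==(3,3) else R.from_rotvec(a).as_matrix()
def cloud(c,d):
    h,w=d.shape; f=h/2/np.tan(np.radians(c['vfov'])/2)
    u,v=np.meshgrid(np.arange(w),np.arange(h))
    K=np.array([[f,0,c['cx']],[0,f,c['cy']],[0,0,1.]])
    p=np.stack([u,v],-1).reshape(-1,1,2).astype(np.float64)
    n=cv2.undistortPoints(p,K,np.array([c['k1'],0,0,0,0.])).reshape(h,w,2)
    P=np.dstack([n,np.ones((h,w))])*d[...,None]
    return P@rot(c).T+np.array(c['eye'])
E
python3 - <<'E'
from h import *
o=get_obs(); print({k:np.round(v,3).tolist() for k,v in o.items()})
for n in ['scene','side','wrist']:
    c,im,d=cam(n); print(n,c); cv2.imwrite(f'pics/{n}0.png',im); np.savez(f'{n}0.npz',P=cloud(c,d),d=d,im=im)
    for q in ['deck_top','stand_top','can_a_center','vial','lens_unit','bed']:
        print(q,[(np.round(r['box']).tolist(),round(r['p'],2)) for r in recognise(n,q)])
E
```

```text
pics
{'time_s': 0.0, 'joint_pos': [1.067, 0.343, 1.525, -0.0, 1.275, -0.146], 'joint_velocities': [-0.001, -0.0, -0.001, -0.001, 0.001, -0.001], 'effort': [-0.001, -43.367, -24.601, -0.0, 0.008, 0.0], 'tcp_pos': [183.647, 491.406, 241.654], 'orientation': [-0.559, -3.091, 0.002], 'contact_force': [-0.108, 0.089, -0.04], 'wrist_torque': [0.013, 0.013, -0.007], 'finger_gap': 85.243}
scene {'vfov': 50.7774774045118, 'cx': 321.2902683076718, 'cy': 207.0838410235814, 'k1': -0.09041482590848307, 'eye': array([ -30.06774824, -551.75793257,  827.97938256]), 'attitude': array([-2.16282228,  1.01432286, -0.43972421])}
deck_top [([268.0, 206.0, 396.0, 314.0], 0.88)]
stand_top [([213.0, 178.0, 277.0, 227.0], 0.61)]
can_a_center [([252.0, 181.0, 268.0, 214.0], 0.91)]
vial [([407.0, 306.0, 418.0, 330.0], 0.57), ([268.0, 209.0, 398.0, 315.0], 0.33), ([252.0, 179.0, 267.0, 215.0], 0.26)]
lens_unit [([396.0, 231.0, 409.0, 249.0], 0.58)]
bed [([278.0, 214.0, 392.0, 296.0], 0.62)]
side {'vfov': 44.27805582519372, 'cx': 316.7732834669845, 'cy': 201.37685307044188, 'k1': -0.07528781990623563, 'eye': array([ -18.95622234, -917.17094541,  658.93035526]), 'attitude': array([-1.99546308,  0.6237558 , -0.35952735])}
deck_top [([260.0, 204.0, 381.0, 310.0], 0.6)]
stand_top [([219.0, 190.0, 283.0, 225.0], 0.95)]
can_a_center [([256.0, 173.0, 275.0, 210.0], 0.75)]
vial [([373.0, 298.0, 388.0, 332.0], 0.68)]
lens_unit [([266.0, 213.0, 367.0, 288.0], 0.38)]
bed [([265.0, 211.0, 367.0, 287.0], 0.73)]
wrist {'vfov': 67.07871247252605, 'cx': 316.6611972199414, 'cy': 202.90407939654506, 'k1': -0.0405215613807719, 'eye': array([108.3213817 , 518.95709136, 373.69974165]), 'attitude': array([2.3598749 , 1.63498781, 0.26168874])}
deck_top []
stand_top [([132.0, 387.0, 168.0, 400.0], 0.75)]
can_a_center []
vial []
lens_unit []
bed []
```

```bash
python3 -c "
import cv2,numpy as np
a=[cv2.imread(f'pics/{n}0.png') for n in ['scene','side']]
cv2.imwrite('pics/both.png',cv2.resize(np.vstack(a),(480,600)))"
```

```text
(no output)
```

View pics/both.png

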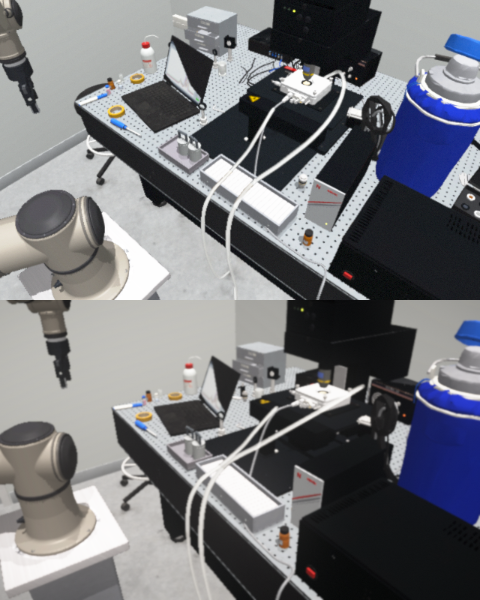

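The stand with two cans (scene ~(180,148) in the viewed picture) sits left of the white slatted trough (~(250,195)). Two white hoses hang in front of the camera; the vial is at (308,238) and the objective at (302,182). Next: a top-down map.

```bash
cat > top.py <<'E'
from h import *
X0,X1,Y0,Y1=250,850,-350,350
ims=[]
for n in ['scene','side']:
    z=np.load(n+'0.npz'); P=z['P'].reshape(-1,3); c=z['im'].reshape(-1,3); ok=(z['d'].reshape(-1)>0)
    P=P[ok];c=c[ok]
    m=(P[:,0]>X0)&(P[:,0]<X1)&(P[:,1]>Y0)&(P[:,1]<Y1)&(P[:,2]>-60); P=P[m];c=c[m]
    o=np.argsort(P[:,2]);P=P[o];c=c[o]
    im=np.zeros((600,350,3),np.uint8)
    v=((X1-P[:,0])).astype(int); u=((Y1-P[:,1])/2).astype(int)
    h=np.clip(P[:,2],-20,150); col=cv2.applyColorMap(((h+20)*1.5).astype(np.uint8)[:,None],cv2.COLORMAP_JET)[:,0]
    im=np.zeros((300,350,3),np.uint8)
    for a,b,k in zip(v//2,u,col): cv2.circle(im,(int(b),int(a)),1,k.tolist(),-1)
    ims.append(im)
    hi=P[P[:,2]>60]
    print(n,np.histogram(hi[:,2],[60,80,100,150,200,300,400,600])[0])
cv2.imwrite('pics/top.png',cv2.resize(np.hstack(ims),None,fx=1.14,fy=1.14))
for n,bx in [('scene',dict(can=(252,181,268,214),vial=(407,306,418,330),lens=(396,231,409,249))),('side',dict(can=(256,173,275,210),vial=(373,298,388,332)))]:
    P=np.load(n+'0.npz')['P']
    for k,(l,t,r,b) in bx.items():
        q=P[t:b,l:r].reshape(-1,3); print(n,k,np.round(np.median(q,0)),np.round(np.percentile(q,10,0)),np.round(np.percentile(q,90,0)))
E
python3 top.py
python3 -c "
import cv2
a=cv2.imread('pics/scene0.png')[165:335,200:430];cv2.imwrite('pics/crop.png',cv2.resize(a,None,fx=3.4,fy=3.4,interpolation=2))"
```

```text
scene [ 709  520  983 2861 7601 1425 6268]
side [ 602  572  993 2866 6468 1505 5717]
scene can [494.  82.  64.] [478.  67.  16.] [575. 156. 101.]
scene vial [ 465. -406.   36.] [ 458. -414.   -1.] [ 478. -394.   55.]
scene lens [ 643. -272.   27.] [ 633. -283.   -2.] [ 685. -241.   51.]
side can [500.  87.  58.] [482.  69.   1.] [620. 294.  99.]
side vial [ 469. -404.   27.] [ 460. -412.    0.] [ 524. -350.   56.]
```

View pics/top.png

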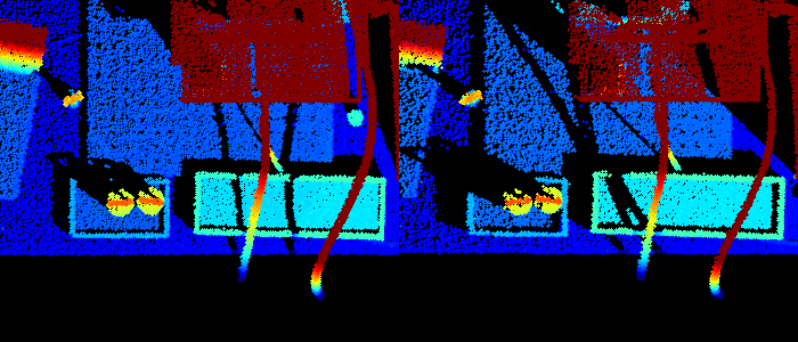

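View pics/crop.png

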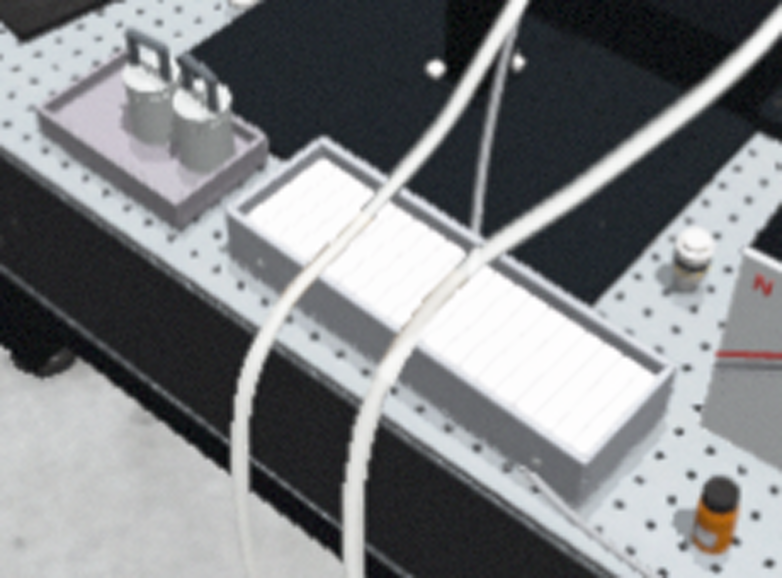

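Two cans, both in the stand. Two hoses pass over the trough, so I need their heights, plus the trough and can fits.

Run:
```python
from h import *
for n in ['scene','side']:
    z=np.load(n+'0.npz'); P=z['P'].reshape(-1,3)[z['d'].reshape(-1)>0]
    m=(P[:,0]>400)&(P[:,0]<580)&(P[:,1]<30)&(P[:,1]>-340)
    s=P[m&(abs(P[:,2]-40)<4)]
    print(n,'slats',cv2.minAreaRect(s[:,:2].astype(np.float32)))
    s=P[m&(P[:,2]>49)&(P[:,2]<60)]; print('rim',cv2.minAreaRect(s[:,:2].astype(np.float32)))
    h=P[(P[:,0]>330)&(P[:,0]<680)&(P[:,1]<30)&(P[:,1]>-400)&(P[:,2]>62)]
    for x in range(340,680,30):
        g=h[abs(h[:,0]-x)<6]
        for lo,hi in [(-190,-40),(-400,-190)]:
            q=g[(g[:,1]>lo)&(g[:,1]<hi)]
            if len(q)>3: print('  hose x',x,np.round(np.median(q,0)),'n',len(q), 'z',np.round([q[:,2].min(),q[:,2].max()]))
    c=P[(P[:,0]>440)&(P[:,0]<540)&(P[:,1]>40)&(P[:,1]<200)&(P[:,2]>80)&(P[:,2]<120)]
    lab=c[:,1]>113
    for l in (0,1):
        q=c[lab==l]; print(' handle',len(q),np.round(q.mean(0),1),cv2.minAreaRect(q[q[:,2]>100][:,:2].astype(np.float32)), q[:,2].max())
    b=P[(P[:,0]>440)&(P[:,0]<540)&(P[:,1]>40)&(P[:,1]<200)&(P[:,2]>76)&(P[:,2]<86)]
    for l in (0,1):
        q=b[(b[:,1]>113)==l]; print(' lid',len(q),cv2.minEnclosingCircle(q[:,:2].astype(np.float32)))
```

```text
scene slats ((482.8878479003906, -158.34136962890625), (150.21385192871094, 340.7060852050781), 5.619113922119141)
rim ((488.58099365234375, -157.8980255126953), (153.8372802734375, 340.4498291015625), 6.284889221191406)
  hose x 370 [ 370. -208.  111.] n 64 z [ 89. 131.]
  hose x 400 [ 400. -218.  157.] n 58 z [144. 167.]
  hose x 430 [431. -89.  65.] n 23 z [62. 74.]
  hose x 430 [ 430. -232.  187.] n 50 z [172. 193.]
  hose x 460 [461. -96.  81.] n 23 z [76. 86.]
  hose x 460 [ 460. -249.  205.] n 46 z [199. 213.]
  hose x 490 [ 489. -102.  101.] n 33 z [ 86. 106.]
  hose x 490 [ 489. -263.  221.] n 43 z [214. 227.]
  hose x 520 [ 520. -110.  121.] n 31 z [111. 128.]
  hose x 520 [ 520. -277.  239.] n 50 z [228. 245.]
  hose x 550 [ 551. -115.  145.] n 39 z [135. 154.]
  hose x 550 [ 550. -365.  188.] n 161 z [184. 263.]
  hose x 580 [ 580. -120.  167.] n 58 z [ 65. 181.]
  hose x 580 [ 580. -363.  188.] n 150 z [185. 275.]
  hose x 610 [ 610. -115.  191.] n 56 z [118. 202.]
  hose x 610 [ 610. -364.  188.] n 134 z [185. 285.]
  hose x 640 [ 641. -116.  215.] n 31 z [172. 222.]
  
[... 1595 characters left out ...]
 610 [ 611. -361.  189.] n 127 z [187. 286.]
  hose x 640 [ 640. -110.  206.] n 52 z [167. 222.]
  hose x 640 [ 640. -362.  189.] n 120 z [186. 293.]
  hose x 670 [ 675. -117.  190.] n 346 z [157. 238.]
  hose x 670 [ 675. -257.  187.] n 398 z [157. 299.]
 handle 151 [498.9  86.1  94. ] ((499.81585693359375, 87.96504211425781), (43.39060974121094, 9.700887680053711), 81.92239379882812) 116.70485490849899
 handle 153 [495.  139.9  94.5] ((496.38275146484375, 140.61322021484375), (8.557490348815918, 42.51398468017578), 5.103144645690918) 118.24491264475853
 lid 118 ((500.6316833496094, 88.45157623291016), 23.765235900878906)
 lid 101 ((496.5139465332031, 143.28607177734375), 24.34145164489746)
```

```bash
python3 -m creep '[[[-46.6,-37.3,-2],70],[[-46.6,-37.3,-2],70],[[-46.6,-37.3,-2],70],[[-46.6,-37.3,-2],70],[[-46.6,-37.3,-2],70],[[-46.6,-37.3,-2],70],[[-46.6,-37.3,-2],70],[[-46.6,-37.3,-2],70],[[-46.6,-37.3,-2],70],[[-46.6,-37.3,-2],70],[[-46.6,-37.3,-2],70],[[-46.6,-37.3,-2],70]]' 0
python3 -m creep '[[[0,0,0],0],[[0,0,0],0],[[0,0,0],0],[[0,0,0],0],[[0,0,0],0]]'
cat > fit.py <<'E'
from h import *
from scipy.optimize import least_squares
def fit_trough(P,y0=-158):
    P=P.reshape(-1,3)
    q=P[(P[:,2]>51)&(P[:,2]<59)&(P[:,0]>415)&(P[:,0]<565)&(P[:,1]<40)&(P[:,1]>-345)][:,:2]
    def r(p):
        c,s=np.cos(p[2]),np.sin(p[2]); d=q-p[:2]; x=d@[c,s]; y=d@[-s,c]
        a,b=abs(x)-49.5,abs(y)-163
        o=np.hypot(np.maximum(a,0),np.maximum(b,0))+np.minimum(np.maximum(a,b),0)
        return np.sign(o)*np.maximum(abs(o)-3,0)
    best=min((least_squares(r,[490,y0,t],loss='soft_l1',f_scale=2) for t in(-.05,0,.05,.1)),key=lambda s:s.cost)
    return best.x,best.cost/len(q),len(q)
if __name__=='__main__':
    o=get_obs(); print(np.round(o['tcp_pos'],1),np.round(o['orientation'],3),np.round(o['joint_pos'],2),o['finger_gap'],o['contact_force'])
    c,im,d=cam('wrist'); P=cloud(c,d); np.savez('w1.npz',P=P,im=im); cv2.imwrite('pics/w1.png',im); print(c['eye'])
    print('wrist',fit_trough(P[d>0]))
    for n in ['scene','side']:
        z=np.load(n+'0.npz'); print(n,fit_trough(z['P'][z['d']>0]))
E
python3 fit.py
```

```text
time_s: 2.25
tcp_pos: [490.5, -23.1, 262.6]
orientation: [2.232, 2.211, 0.001]
contact_force: [0.9, 0.5, 0.5]
finger_gap: 0.2
time_s: 2.75
tcp_pos: [489.3, -19.7, 262.6]
orientation: [2.229, 2.214, 0.001]
contact_force: [-0.3, 0.1, 0.3]
finger_gap: 0.0
[489.3 -19.7 262.6] [2.229e+00 2.214e+00 1.000e-03] [-0.2   0.26  1.58  0.    1.3  -0.19] 0.03318633245115326 [-0.27384929  0.09910399  0.2633381 ]
[489.41833514  59.55472181 393.92356031]
wrist (array([ 4.90685105e+02, -1.56675544e+02, -2.89512143e-02]), np.float64(1.1159785845394103), 1999)
scene (array([ 4.89088228e+02, -1.58352992e+02, -2.60638415e-02]), np.float64(1.242219071685579), 763)
side (array([ 4.90195496e+02, -1.57035672e+02, -3.23710996e-02]), np.float64(1.0488369567668785), 866)
```

View pics/w1.png

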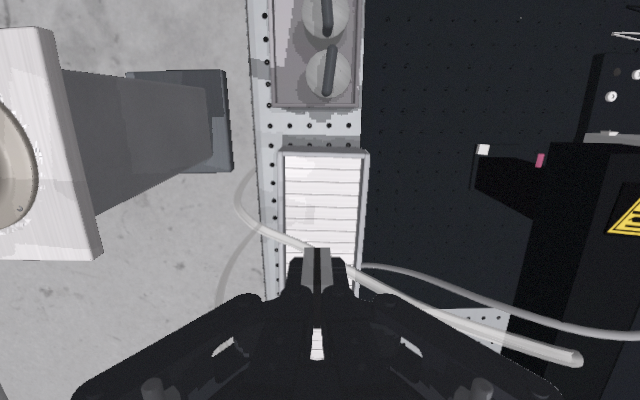

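The trough is consistent across three cameras: centre ≈(490,−157), yaw −0.029 rad. I need to know whether hose 1 is really solid where it crosses (490,−102, z≈101). I'll touch it gently with the shut fingertips.

```bash
python3 -m creep '[[[-4,0,4],1],[[-8.1,0,8],1],[[-8.1,0,12],1],[[-8.1,0,13.7],1],[[-8.1,0,13.7],1],[[-8.1,0,13.7],1]]'
python3 -m creep '[[[0,0,0.3],0],[[0,0,0.6],0],[[0,0,0.9],0],[[0,0,1.1],0],[[0,0,1.3],0],[[0,0,1.4],0],[[0,0,1.5],0],[[0,0,1.6],0],[[0,0,1.7],0]]'
```

```text
time_s: 3.4
tcp_pos: [489.5, -101.5, 126.0]
orientation: [2.249, 2.193, 0.001]
contact_force: [1.2, 0.2, 0.2]
finger_gap: 0.2
time_s: 4.3
tcp_pos: [489.0, -101.8, 108.2]
orientation: [2.25, 2.192, 0.0]
contact_force: [0.9, 0.6, -0.5]
finger_gap: 0.1
```

```bash
python3 -m creep '[[[0,0,0.1],0],[[0,0,0.2],0],[[0,0,0.3],0],[[0,0,0.4],0],[[0,0,0.4],0]]'
python3 -m creep '[[[0,0,0.1],0],[[0,0,0.2],0],[[0,0,0.3],0],[[0,0,0.4],0],[[0,0,0.5],0],[[0,0,0.6],0],[[0,0,0.6],0]]'
python3 - <<'E'
from h import *
c,im,d=cam('scene'); cv2.imwrite('pics/t.png',cv2.resize(im[130:330,180:430],None,fx=3,fy=3))
E
```

```text
time_s: 4.8
tcp_pos: [488.9, -101.7, 104.1]
orientation: [-2.25, -2.192, 0.0]
contact_force: [-0.5, -0.1, 0.1]
finger_gap: -0.1
time_s: 5.5
tcp_pos: [488.9, -101.8, 98.1]
orientation: [-2.25, -2.192, 0.0]
contact_force: [-1.1, 1.3, 1.6]
finger_gap: 0.2
```

View pics/t.png

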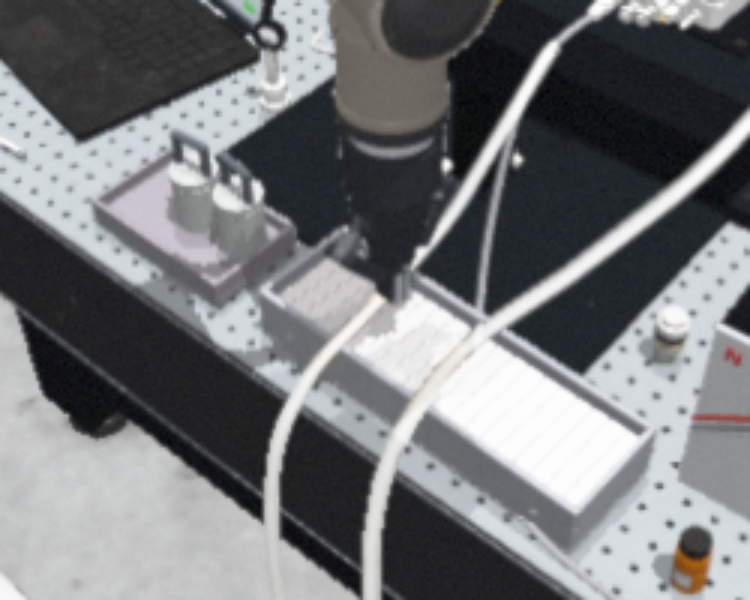

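The hose runs straight through the fingers (~(390,290)) without force, so it has no substance. I'll still pass through it slowly at first, then press here.

```bash
python3 -m creep '[[[0,0,0.2],0],[[0,0,0.4],0],[[0,0,0.6],0],[[0,0,0.8],0],[[0,0,1.0],0],[[0,0,1.2],0],[[0,0,1.2],0]]'
python3 -m creep '[[[0,0,0.2],0],[[0,0,0.4],0],[[0,0,0.6],0],[[0,0,0.8],0],[[0,0,1.0],0],[[0,0,1.2],0],[[0,0,1.4],0],[[0,0,1.6],0],[[0,0,1.8],0],[[0,0,2.0],0],[[0,0,2.3],0],[[0,0,2.6],0]]'
```

```text
time_s: 6.25
tcp_pos: [488.8, -101.7, 86.0]
orientation: [-2.25, -2.192, 0.0]
contact_force: [-0.4, -0.3, 0.2]
finger_gap: -0.1
time_s: 7.45
tcp_pos: [489.0, -101.8, 60.1]
orientation: [2.25, 2.192, 0.0]
contact_force: [0.1, 0.3, -0.3]
finger_gap: 0.0
```

```bash
python3 -m creep '[[[0,0,0.4],0],[[0,0,0.8],0],[[0,0,1.0],0],[[0,0,1.1],0],[[0,0,1.1],0]]'; python3 -m creep '[[[0,0,0.1],0],[[0,0,0.2],0],[[0,0,0.2],0]]';python3 -m creep '[[[0,0,0.1],0],[[0,0,0.2],0],[[0,0,0.2],0]]'
```

```text
time_s: 7.95
tcp_pos: [488.9, -101.7, 50.5]
orientation: [2.25, 2.192, 0.0]
contact_force: [-4.9, 1.0, 15.8]
finger_gap: 0.0
time_s: 8.25
tcp_pos: [489.0, -101.8, 50.4]
orientation: [2.249, 2.192, 0.001]
contact_force: [-11.3, 3.9, 34.3]
finger_gap: 0.3
time_s: 8.55
tcp_pos: [489.0, -101.8, 50.2]
orientation: [2.248, 2.191, 0.001]
contact_force: [-15.8, 5.1, 53.9]
finger_gap: -0.0
```

Stiff straight away at deck y ≈ +55 (15–54 N, no sinking), so the probing criterion is met. Now I'll bracket the bar with presses straddling slat boundaries at deck y = 80 and 32.

```bash
python3 -m creep '[[[0,0,-1],0],[[2.4,0,-1],0],[[2.4,0,-1],0],[[2.4,0,-0.6],0],[[2.4,0,-0.2],0],[[2.4,0,-0.2],0],[[2.4,0,-0.2],0]]'; python3 -m creep '[[[0,0,-0.8],0],[[-4.8,0,-0.8],0],[[-4.8,0,-0.8],0],[[-4.8,0,-0.4],0],[[-4.8,0,0],0],[[-4.8,0,0],0],[[-4.8,0,0],0]]'
```

```text
time_s: 9.25
tcp_pos: [490.1, -78.0, 50.2]
orientation: [2.25, 2.191, 0.002]
contact_force: [-8.6, 6.5, 38.4]
finger_gap: 0.2
time_s: 9.95
tcp_pos: [488.1, -125.2, 47.0]
orientation: [-2.248, -2.193, 0.001]
contact_force: [-1.4, -1.3, 2.2]
finger_gap: -0.1
```

```bash
python3 -m creep '[[[0,0,-0.8],0],[[1.7,0,-0.8],0],[[1.7,0,-0.8],0],[[1.7,0,-0.4],0],[[1.7,0,0],0],[[1.7,0,0],0],[[1.7,0,0],0]]'; python3 -m creep '[[[0,0,-0.8],0],[[4.8,0,-0.8],0],[[4.8,0,-0.8],0],[[4.8,0,-0.4],0],[[4.8,0,0],0],[[4.8,0,0],0],[[4.8,0,0],0]]'; python3 -m creep '[[[0,0,-0.8],0],[[-5,0,-0.8],0],[[-9.5,0,-0.8],0],[[-9.5,0,-0.8],0],[[-9.5,0,-0.4],0],[[-9.5,0,0],0],[[-9.5,0,0],0],[[-9.5,0,0],0]]'
```

```text
time_s: 10.65
tcp_pos: [489.3, -108.9, 50.2]
orientation: [2.249, 2.191, 0.002]
contact_force: [-8.3, 5.5, 32.4]
finger_gap: -0.3
time_s: 11.35
tcp_pos: [490.1, -61.5, 47.0]
orientation: [-2.251, -2.191, 0.0]
contact_force: [0.6, -0.8, 1.6]
finger_gap: 0.0
time_s: 12.15
tcp_pos: [487.7, -156.1, 50.2]
orientation: [2.245, 2.193, -0.002]
contact_force: [-10.3, -6.2, 29.2]
finger_gap: 0.1
```

```bash
python3 -m creep '[[[0,0,-0.8],0],[[-2.9,0,-0.8],0],[[-2.9,0,-0.8],0],[[-2.9,0,-0.4],0],[[-2.9,0,0],0],[[-2.9,0,0],0],[[-2.9,0,0],0]]'; python3 -m creep '[[[0,0,-0.8],0],[[4.1,0,-0.8],0],[[4.1,0,-0.8],0],[[4.1,0,-0.4],0],[[4.1,0,0],0],[[4.1,0,0],0],[[4.1,0,0],0]]'
```

```text
time_s: 12.85
tcp_pos: [487.0, -183.8, 50.3]
orientation: [2.247, 2.193, 0.0]
contact_force: [-10.0, 2.9, 33.6]
finger_gap: 0.0
time_s: 13.55
tcp_pos: [487.7, -144.0, 46.9]
orientation: [-2.25, -2.191, 0.0]
contact_force: [-0.7, 0.9, 1.6]
finger_gap: -0.1
```

Bars found: slats supported over deck y 48…80 (world y≈−93) and −32…0 (world y≈−173). That gives two bars with 32 mm of support each, for two cans. Now to the cans, with a wrist look.

```bash
python3 -m creep '[[[0,0,-5],0],[[0,0,-10],0],[[4,0,-14],0],[[8,0,-18],0],[[12,0,-21],0],[[16,0,-21],0],[[18,0,-21],0],[[18,0,-21],0],[[18,0,-21],0],[[18,0,-21],0]]' 1
cat > cans.py <<'E'
from h import *
import sys
o=get_obs(); print('tcp',np.round(o['tcp_pos'],1),np.round(o['orientation'],3),o['finger_gap'])
c,im,d=cam('wrist'); P=cloud(c,d); cv2.imwrite(sys.argv[1],im)
print([(np.round(r['box']).tolist(),round(r['p'],2)) for r in recognise('wrist','can_a_center')])
z0,y0,y1=[float(a) for a in sys.argv[2:5]]   # underside height, y window
m=(d>0)&(P[...,2]>z0+89)&(P[...,2]<z0+104)&(P[...,1]>y0)&(P[...,1]<y1)&(P[...,0]>420)&(P[...,0]<570)
n,l,st,ce=cv2.connectedComponentsWithStats(m.astype(np.uint8))
for i in range(1,n):
    if st[i,4]>40:
        q=P[l==i]; (cx,cy),(w,h),a=cv2.minAreaRect(q[:,:2].astype(np.float32))
        print('handle px',st[i,:4],'n',st[i,4],'xy',round(cx,1),round(cy,1),'size',round(w,1),round(h,1),'heading',round(a+(90 if h>w else 0),1),'ztop',np.round(np.percentile(q[:,2],95),1))
b=P[(d>0)&(abs(P[...,2]-z0-63)<5)&(P[...,1]>y0)&(P[...,1]<y1)&(P[...,0]>420)&(P[...,0]<570)]
if len(b): print('lid z',np.round(np.median(b[:,2]),1))
E
python3 cans.py pics/w2.png 18 30 220
```

```text
time_s: 14.55
tcp_pos: [492.6, 34.9, 256.9]
orientation: [-2.252, -2.19, 0.001]
contact_force: [-0.2, 0.5, -0.3]
finger_gap: 85.2
tcp [492.6  34.9 256.9] [-2.252e+00 -2.190e+00  1.000e-03] 85.1930903123341
[([299.0, 110.0, 347.0, 158.0], 0.69)]
handle px [313  44  15  53] n 536 xy 497.3 141.8 size 9.0 41.7 heading 95.3 ztop 116.0
handle px [318 111  14  47] n 441 xy 500.2 88.4 size 40.8 9.0 heading 82.0 ztop 116.0
lid z 80.0
```

View pics/w2.png

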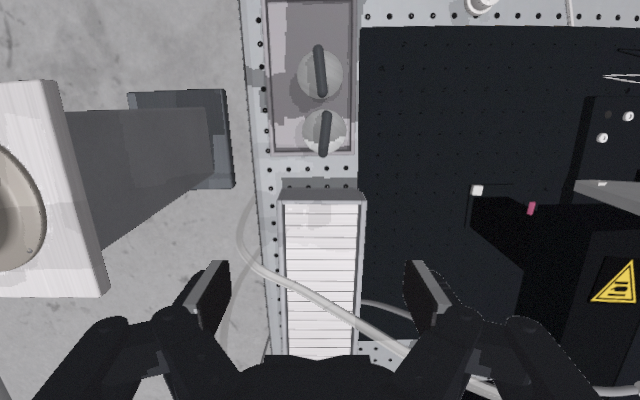

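Handles at (320,72) and (325,134) agree with the fits: (497,142) heading 95° and (500,88) heading 82°. I'll take the near one first.

```bash
python3 -m creep '[[[4,0.6,3],6.4],[[5.35,0.6,6],6.4],[[5.35,0.6,9],6.4],[[5.35,0.6,12],6.4],[[5.35,0.6,14],6.4],[[5.35,0.6,15],6.4],[[5.35,0.6,15.4],6.4],[[5.35,0.6,15.4],6.4],[[5.35,0.6,15.4],6.4]]' 1
python3 -m creep '[[[0,0,0],0],[[0,0,0],0],[[0,0,0],0],[[0,0,0],0],[[0,0,0],0],[[0,0,0],0],[[0,0,0],0],[[0,0,0],0],[[0,0,0],0],[[0,0,0],0]]' 0
```

```text
time_s: 15.55
tcp_pos: [500.8, 89.3, 104.3]
orientation: [2.369, 2.062, 0.002]
contact_force: [-0.7, -0.7, 0.4]
finger_gap: 85.3
time_s: 16.55
tcp_pos: [500.3, 89.5, 103.5]
orientation: [2.369, 2.063, 0.001]
contact_force: [1.1, -0.2, 1.9]
finger_gap: 7.1
```

```bash
python3 -m creep '[[[0,0,-0.5],0],[[0,0,-1],0],[[0,0,-2],0],[[0,0,-3],0],[[0,0,-3],0],[[0,0,-3],0],[[0,0,-3],0]]'; python3 -c "
from h import *
o=get_obs();print(o['tcp_pos'],o['contact_force'],o['wrist_torque'])"
```

```text
time_s: 17.25
tcp_pos: [499.7, 89.5, 133.1]
orientation: [-2.369, -2.063, 0.001]
contact_force: [-0.3, 0.2, -4.9]
finger_gap: 6.7
[499.72527922  89.47022261 133.06425373] [-0.31639443  0.20751211 -4.87856707] [0.00668854 0.04562602 0.0326614 ]
```

```bash
python3 -m creep '[[[0,0,-1],0],[[0,0,-3],0],[[0,0,-5],0],[[-1,0.1,-6],-1],[[-2.5,0.25,-6],-2],[[-4.5,0.45,-6],-3],[[-6.5,0.65,-6],-4],[[-8.5,0.85,-6],-5],[[-10.5,1,-6],-6],[[-12.5,1.2,-6],-6.4],[[-14.5,1.4,-6],-6.4],[[-16,1.6,-6],-6.4]]'; python3 -m creep '[[[-1.5,0.15,0],0],[[-3.5,0.2,0],0],[[-5.5,0.3,0],0],[[-7.5,0.3,0],0],[[-9,0.3,0],0],[[-9.7,0.3,0],0],[[-10,0.3,0],0],[[-10,0.3,0],0],[[-10,0.3,0],0],[[-10,0.3,0],0]]'; python3 -c "
from h import *
o=get_obs();print(o['tcp_pos'],o['contact_force'])
c,im,d=cam('scene');cv2.imwrite('pics/p1.png',cv2.resize(im[110:330,180:430],None,fx=2.4,fy=2.4))"
```

```text
time_s: 18.45
tcp_pos: [493.8, -72.3, 193.7]
orientation: [2.251, 2.191, 0.0]
contact_force: [-0.1, 0.5, -4.3]
finger_gap: 7.0
time_s: 19.45
tcp_pos: [494.3, -170.5, 193.3]
orientation: [-2.249, -2.193, -0.0]
contact_force: [0.3, 0.0, -5.1]
finger_gap: 6.8
[ 494.2809606  -170.54242165  193.31324936] [ 0.32698165  0.0270443  -5.1331989 ]
```

View pics/p1.png

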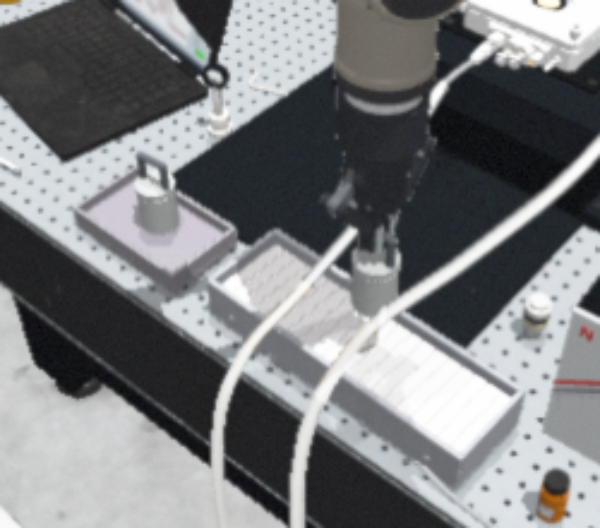

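The can hangs upright from the fingers at about (375,280). Lowering.

```bash
python3 -m creep '[[[-0.2,-0.5,1],0],[[-0.2,-0.5,2.5],0],[[-0.2,-0.5,4],0],[[-0.2,-0.5,5],0],[[-0.2,-0.5,5.8],0],[[-0.2,-0.5,6.2],0],[[-0.2,-0.5,6.4],0],[[-0.2,-0.5,6.5],0],[[-0.2,-0.5,6.5],0]]';python3 -m creep '[[[0,0,0.1],0],[[0,0,0.2],0],[[0,0,0.3],0],[[0,0,0.35],0],[[0,0,0.35],0]]'
```

```text
time_s: 20.4
tcp_pos: [489.4, -173.2, 128.6]
orientation: [2.25, 2.192, 0.0]
contact_force: [0.4, 0.0, -4.5]
finger_gap: 7.3
time_s: 20.9
tcp_pos: [489.4, -173.2, 124.9]
orientation: [2.25, 2.192, 0.0]
contact_force: [0.7, 0.6, -3.5]
finger_gap: 6.7
```

```bash
python3 -m creep '[[[0,0,0.05],0],[[0,0,0.1],0],[[0,0,0.1],0],[[0,0,0.1],0]]'
```

```text
time_s: 21.3
tcp_pos: [489.7, -173.4, 124.8]
orientation: [2.249, 2.191, 0.001]
contact_force: [-1.1, -0.3, 6.1]
finger_gap: 6.6
```

```bash
python3 -m creep '[[[0,0,0],0],[[0,0,0],0],[[0,0,0],0],[[0,0,0],0],[[0,0,-2],0],[[0,0,-5],0],[[0,0,-9],0],[[0,0,-13],0],[[0,0,-13],0],[[0,0,-13],0]]' 1
python3 -m creep '[[[4,0,0],0],[[8,0,0],0],[[12,0,0],0],[[16,0,0],0],[[20,0,0],0],[[23,0,0],0],[[23,0,0],0],[[23,0,0],0],[[23,0,0],0]]'
python3 cans.py pics/w3.png 18 30 220
python3 - <<'E'
from h import *
for n in ['scene','side']:
    c,im,d=cam(n); P=cloud(c,d); P=P[d>0]
    q=P[(abs(P[:,0]-490)<60)&(abs(P[:,1]+173)<40)&(P[:,2]>112)&(P[:,2]<150)]
    print(n,len(q),np.round(q.mean(0),1),cv2.minAreaRect(q[:,:2].astype(np.float32)),q[:,2].max())
E
```

```text
time_s: 22.3
tcp_pos: [489.4, -173.2, 254.4]
orientation: [2.249, 2.191, 0.001]
contact_force: [-0.3, 1.2, -0.2]
finger_gap: 85.5
time_s: 23.2
tcp_pos: [494.9, 56.0, 252.9]
orientation: [-2.25, -2.191, 0.002]
contact_force: [0.2, 0.1, -0.2]
finger_gap: 85.4
tcp [494.9  56.  252.9] [-2.250e+00 -2.191e+00  2.000e-03] 85.43947243281075
[([298.0, 323.0, 336.0, 359.0], 0.71)]
handle px [311  71  15  51] n 521 xy 497.3 141.8 size 9.0 41.6 heading 95.1 ztop 116.0
lid z 80.0
scene 95 [ 485.9 -174.2  130. ] ((487.05853271484375, -174.99134826660156), (41.13064193725586, 9.585091590881348), 88.0684585571289) 137.93256940608296
side 109 [ 487.3 -179.1  126.9] ((488.5931091308594, -175.12802124023438), (42.04594802856445, 8.792030334472656), 87.63465118408203) 139.47789375105924
```

```bash
python3 -m creep '[[[4,0,1],-6.7],[[8.6,0,3],-6.7],[[8.6,0,7],-6.7],[[8.6,0,11],-6.7],[[8.6,0,13.5],-6.7],[[8.6,0,14.5],-6.7],[[8.6,0,14.9],-6.7],[[8.6,0,14.9],-6.7],[[8.6,0,14.9],-6.7]]' 1
python3 -m creep '[[[0,0,0],0],[[0,0,0],0],[[0,0,0],0],[[0,0,0],0],[[0,0,0],0],[[0,0,0],0],[[0,0,0],0],[[0,0,0],0],[[0,0,0],0],[[0,0,0],0]]' 0
python3 -m creep '[[[0,0,-0.5],0],[[0,0,-1],0],[[0,0,-2],0],[[0,0,-4],0],[[0,0,-6],0],[[0,0,-8],0],[[0,0,-9],0],[[0,0,-9],0],[[0,0,-9],0]]'
```

```text
time_s: 24.3
tcp_pos: [498.5, 142.7, 106.2]
orientation: [2.118, 2.318, 0.003]
contact_force: [-0.0, 0.1, 0.5]
finger_gap: 85.3
time_s: 25.3
tcp_pos: [497.7, 142.8, 105.0]
orientation: [2.118, 2.32, 0.001]
contact_force: [2.0, 0.2, 1.7]
finger_gap: 6.8
time_s: 26.2
tcp_pos: [497.0, 142.7, 194.2]
orientation: [-2.118, -2.319, 0.001]
contact_force: [-0.4, 0.4, -5.7]
finger_gap: 6.7
```

```bash
python3 -m creep '[[[-1,-0.1,0],1],[[-2.5,-0.25,0],2],[[-4.5,-0.5,0],3],[[-6.5,-0.75,0],4],[[-8.5,-1,0],5],[[-10.5,-1.2,0],6],[[-12.5,-1.4,0],6.7],[[-14.5,-1.7,0],6.7],[[-16.5,-1.9,0],6.7],[[-18.5,-2.1,0],6.7],[[-20,-2.3,0],6.7],[[-21.5,-2.5,0],6.7]]'; python3 -m creep '[[[-1,0,0],0],[[-1.6,0,0],0],[[-1.9,0,0],0],[[-1.9,0,0],0],[[-1.9,0,0],0],[[-1.9,0,0],0]]'
```

```text
time_s: 27.4
tcp_pos: [491.3, -75.4, 194.3]
orientation: [-2.252, -2.19, 0.001]
contact_force: [0.1, 1.1, -6.1]
finger_gap: 6.5
time_s: 28.0
tcp_pos: [491.6, -92.0, 194.8]
orientation: [-2.249, -2.193, -0.0]
contact_force: [0.8, -0.5, -4.5]
finger_gap: 6.8
```

```bash
python3 -m creep '[[[0,0,1],0],[[-0.05,0,2.5],0],[[-0.05,0,4],0],[[-0.05,0,5],0],[[-0.05,0,5.8],0],[[-0.05,0,6.2],0],[[-0.05,0,6.4],0],[[-0.05,0,6.5],0],[[-0.05,0,6.5],0]]';python3 -m creep '[[[0,0,0.1],0],[[0,0,0.2],0],[[0,0,0.3],0],[[0,0,0.35],0],[[0,0,0.35],0]]';python3 -m creep '[[[0,0,0.05],0],[[0,0,0.1],0],[[0,0,0.1],0],[[0,0,0.1],0]]'
```

```text
time_s: 28.9
tcp_pos: [491.8, -93.2, 130.1]
orientation: [2.25, 2.192, 0.001]
contact_force: [0.3, -0.5, -6.0]
finger_gap: 6.9
time_s: 29.4
tcp_pos: [491.7, -93.2, 126.5]
orientation: [2.25, 2.192, 0.0]
contact_force: [0.5, 0.8, -3.3]
finger_gap: 6.7
time_s: 29.8
tcp_pos: [492.0, -93.3, 126.4]
orientation: [2.249, 2.191, 0.001]
contact_force: [-2.4, 0.6, 4.5]
finger_gap: 7.0
```

Seated stiffly at the expected height. Release, back off to a wrist view of both cans, and check, including for a knocked can.

```bash
python3 -m creep '[[[0,0,0],0],[[0,0,0],0],[[0,0,0],0],[[0,0,0],0],[[0,0,-2],0],[[0,0,-5],0],[[0,0,-9],0],[[0,0,-13],0],[[0,0,-16],0],[[0,0,-16],0]]' 1
python3 -m creep '[[[-4,0,0],0],[[-8,0,0],0],[[-12,0,0],0],[[-13,0,0],0],[[-13,0,0],0],[[-13,0,0],0],[[-13,0,0],0]]'
python3 cans.py pics/w4.png 40 -330 10
python3 - <<'E'
from h import *
z=np.load('w1.npz')
c,im,d=cam('wrist');P=cloud(c,d)
for y in (-93,-174):   # lid plane tilt
    m=(d>0)&(np.hypot(P[...,0]-490,P[...,1]-y)<24)&(abs(P[...,2]-103)<9)
    q=P[m]; A=np.c_[q[:,:2]-[490,y],np.ones(len(q))]; s=np.linalg.lstsq(A,q[:,2],rcond=None)[0]
    print(y,len(q),'lid z, slopes',np.round(s,3),'median',np.round(np.median(q,0),1))
E
```

```text
time_s: 30.8
tcp_pos: [493.3, -93.7, 289.7]
orientation: [2.245, 2.187, 0.006]
contact_force: [1.7, -0.2, -0.2]
finger_gap: 85.8
time_s: 31.5
tcp_pos: [488.2, -221.6, 285.1]
orientation: [-2.248, -2.193, -0.001]
contact_force: [-0.2, -0.1, -0.1]
finger_gap: 85.7
tcp [ 488.2 -221.6  285.1] [-2.248e+00 -2.193e+00 -1.000e-03] 85.67115707890638
[([293.0, 112.0, 342.0, 162.0], 0.72)]
handle px [312  19  11  54] n 564 xy 491.0 -94.2 size 41.4 8.7 heading 88.3 ztop 137.7
handle px [357  57  36  17] n 370 xy 540.2 -109.9 size 12.2 29.2 heading 170.6 ztop 143.2
handle px [312 118  10  45] n 424 xy 488.4 -174.0 size 40.2 8.5 heading 88.7 ztop 137.3
lid z 101.4
-93 1258 lid z, slopes [ 6.00000e-02 -4.00000e-02  1.02145e+02] median [485.1 -93.7 101.6]
-174 1042 lid z, slopes [-0.00000e+00  1.00000e-03  1.01436e+02] median [ 491.6 -172.9  101.4]
```

View pics/w4.png

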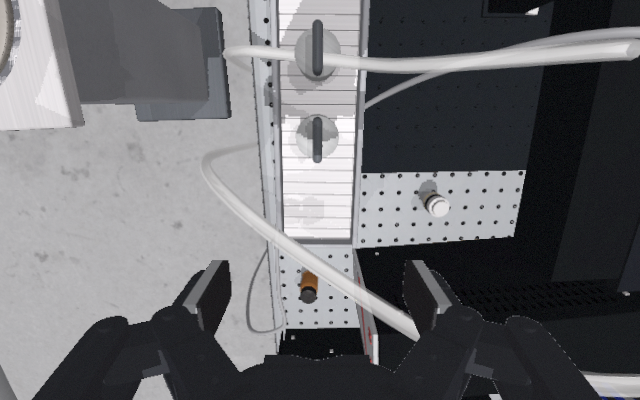

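Both cans stand on the bars, with handles at (317,47) and (317,140) in the wrist view. The hose only passes in front of the upper one and contaminates its lid fit. Vial (309,288) and objective (435,203) are standing. Handing in.

```bash
python3 -c "
from bench import hand_in
print(hand_in())"
```

```text
the job is handed in; nothing more can be done
None
```

I set both cans from the stand (only two were there) on the slatted cover, each over its own cross-bar, and handed the job in at about 31.5 s. No verdict was reported.

- **Pressing:** With the cover empty, the shut fingers found stiff stretches at deck y of about +48 to +80 mm and −32 to 0 mm. There the force was 15–54 N with no visible sinking. Beside those stretches the cover sank about 3 mm at about 2 N.
- **Final check from the wrist camera:** The cans stand at about (491, −94) and (488, −174) mm, within 2 mm of the cover's centre line. Their handle tops are at 137.7 and 137.3 mm, against 137.5 mm expected for a can that has not sunk.
- **Level:** The lid of the can at y = −174 is level, with a slope of 0.001 or less. The lid fit for the can at y = −94 came out at a slope of about 0.07, right at the limit. I put that down to a hose crossing in front of that lid in the view. Its handle height and the stiff set-down suggest it stands level, but I did not measure its lean separately.
- **Hoses and bystanders:** The two white hoses over the trough looked solid, but the fingers passed through one without force. The vial and the objective still stand in the last picture; I kept clear of both and did not measure whether they moved.

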